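# Latch the spark-guard gate

## Robot

A 6-joint arm with a two-finger parallel gripper is mounted at the origin on the work surface. World frame = base frame: x ahead of the robot, y to its left, z up, the work surface at z = 0. Lengths are in mm, angles in rad, forces in N, time in s.
With the tool pointing down it reaches from about 250 to 775 mm from the base axis. Payload 4 kg.
Tool frame: the origin (TCP) lies at the very end of the fingers, on their centre line; the grasp point (between the pads) lies 19 mm behind it; z points along the fingers, y is the line along which they close (so a half turn about z gives the same grasp; the last joint's range is limited). The gripper opens to 85 mm and grips with 20 to 120 N. Pads are 22 mm wide; open, the fingers measure 114 mm over their backs; the gripper's body (76 mm by 85 mm) begins 54 mm behind the grasp point. The pads swing forward as they close: fully open they stand 13 mm farther back than shut.
Start: joints at [-1.395, 0.087, 1.371, -0, 1.684, -0.103], TCP at [151.358, -528.78, 231.341] pointing down, gripper open.
Joint ranges: [-3.1, 3.1], [-0.76, 2.03], [0.27, 2.55], [-1.08, 4.22], [0.17, 2.65], [-2.57, 2.57]. Speed limits (rad/s): [2.79, 2.79, 3.14, 3.14, 3.14, 3.14].

## Interface

Orientations are given as a unit quaternion [x, y, z, w].
In Python, from plant import bot, get_image, order, look_for, tip_of gives the robot as it stands. Calls block until the motion is done:
- bot.movep(position, orientation): joint-space move of the TCP to a pose.
- bot.line_to(position, ori=None, v=150): straight line of the TCP; ori=None keeps the orientation; v is the mean speed in mm/s.
- bot.movej(angles): joint-space move.
- bot.open_gripper() and bot.clamp(newtons=None): open the fingers fully, or close them until they stop; newtons is the grip in N (None keeps the last).
- bot.hold(seconds).
- bot.ik(position, orientation): joint angles nearest the present ones, or None.
- bot.state(): the state.
- get_image(name): name is "side" or "top" or "wrist"; returns a dict with "color" (480x640x3 uint8, red, green, blue), "z_map" (480x640 float32, mm along the optical axis (not along the pixel's ray), 0 where there is no reading), "mtx" (3x3 intrinsics, pixels), "D" ([k1, k2, p1, p2, k3] as OpenCV has them; the pictures are not rectified), "extrinsics" (4x4, takes a point from camera to world coordinates). Camera axes: x right, y down, z forward; pixel columns grow to the right and rows downward; lengths in mm; the calibration is good to about 2 mm. A picture is of the moment at which its call begins.
A pose or a line that the arm cannot do raises bot.MotionError and nothing moves.
- order.finish_job(): hands the job in; it is judged then, once.
Trained networks look in a picture, given as the dict that the camera call returned (one of the last four; its "shot" number tells which), for a name from the list of things; names that differ only in an ending like _2 or _b are one class to them, and where a whole thing is asked for, a point or a joint stands for the part that bears it (a point fixed in the world has none). Each returns a list of dicts, best first, with "p" (0 to 1); they miss things now and then, are a little off and sometimes report something else, mostly with a low value. They report only what shows in the picture. A call takes as long as a camera call.
- look_for(query, picture): "pixel" ([column, row] in pixels, amid what is visible of it).
- tip_of(query, picture): "pixel" ([column, row] in pixels: a listed point, or the origin of a listed thing).
The state is a dict: "clock": time; "joint_positions": joint angles; "qd": joint speeds; "tau": joint torques, N m; "tool_pos": TCP position; "orientation": TCP orientation; "contact_force": force on the tool from outside, world axes, zero at the start; "torque": the same for the moment, N m; "opening": opening from 0.0 (shut) to 1.0 (fully open); "finger_force": force on a finger pad.
Only numpy, scipy, OpenCV 4.12 (cv2) and the standard library are available. Lean on these libraries where they do the work, as an engineer would, in place of code of your own. Each camera call takes 0.05 s, during which the arm holds its last target. There are 200 camera calls.

## Task

Shut the gate of the blue spark guard on the bench and latch it: lift the gate's latch bar by its red thumb tab, bring it over the front lip of the yellow striker and let it drop fully down into the slot between its lips, so that the gate is locked shut when you let go. The striker is bolted on through long holes and may sit up to 15 mm nearer or farther than drawn, so feel for the slot; push and press on it only lightly, do not slam the gate, and leave everything else on the bench where it is.

Things in the scene. Friction and masses are not known exactly. Their poses are not given: they have to be found in the camera images.
- pen: blue steel spark guard fixed on the bench: a three-sided fence 175 mm high, 330 mm wide, 220 mm deep, its open front closed by the gate. Origin on the bench in the middle of the front; x points from the front to the back of the pen (the way the gate closes), y left, towards the hinge post, z up
- gate_hinge (a point): point on the gate's vertical hinge axis, 226 mm above the bench; axes as the pen's. The gate is 265 mm wide, 18 mm thick; its top rail ends 171 mm above the bench
- gate (a joint): gate angle, rad: 0 in line with the pen's front (nominally shut), growing as it swings out to pen -x; stops at -0.07 (a little beyond shut) and 1.2. Stiff hinge: it stays where it is left and takes about 1 N at the tab to move
- latch_bar (a joint): lift angle of the latch bar, rad: 0 level on its rest (also when down in the slot), growing as its free end goes up, to 0.7. It falls by its own weight (about 0.2 kg). Aluminium, 8 mm thick, 18 mm high, in the gate's plane above its top rail, from its pivot to 225 mm beyond it, away from the hinge; it crosses the striker 200 mm from the pivot
- bar_pivot (a point): pivot of the latch bar on the gate, 100 mm from the hinge axis, 195 mm above the bench, at mid-height of the level bar; x across the gate (the pen's x when shut), y along the gate towards the hinge, z up. The pivot turns freely, but a finger pressing on the tab can hold the bar up by friction
- thumb_tab (a point): centre of the red thumb tab standing upright on the latch bar: 8 mm thick (across the gate), 28 mm along the bar, 44 mm high, all of it free above the bar; pinch it from above across the 8 mm. It lies 115 mm from the pivot away from the hinge (215 mm from the hinge axis), 31 mm above the pivot with the bar down, and moves with the bar
- latch_post: blue post at the gate's free end, fixed on the bench, the yellow striker on its top; origin on the bench under the post's middle, axes as the pen's. The striker may be bolted up to 15 mm nearer to the front or farther to the back (pen x) than nominal; this is not measured. It does not shift in use. More than 15 N on post or striker is too much
- catch_mid (a point): nominal middle of the striker's slot, 186 mm up (underside of the level bar), 300 mm from the hinge axis; axes as the pen's. Along x from the front the striker has: a flat lip 32 mm long, top 14 mm above this point (bar must rise over 0.07 rad to pass), a slot 13 mm wide in which the bar lies level, a rear lip 10 mm long, as high as the front one, an end stop 26 mm higher
- pipe_long: bystander: a grey pipe offcut standing inside the pen, 84 mm across, 140 mm high; origin at its underside
- pipe_short: bystander: a grey pipe offcut standing inside the pen, 84 mm across, 90 mm high; origin at its underside
- coupling: bystander: a brass pipe coupling standing left of the pen, 44 mm across, 55 mm high; origin at its underside
- glue_jar: bystander: a white jar with a blue lid right of the latch post, 66 mm across, 90 mm high; origin at its underside
- oil_can: bystander: a grey bottle with a red cap, 52 mm across, 150 mm high; origin at its underside
- screwdriver: bystander: a screwdriver lying on the bench; origin at its underside
- wrench: bystander: a wrench lying on the bench; origin at its underside
- wood_jig: bystander: a pale wooden block, 120 x 80 x 25 mm; origin at its underside

How it is judged:
By the outcome, as a careful person would: the job done as asked, in the order asked, and still so for the second after the job is handed in, with the robot touching nothing.
It also fails if it takes over 54 s, if anything falls off the work surface, if the arm or the gripper's body presses on something with over 40 N, if the wrist force passes 120 N, or if a joint passes its speed limit or range.

## Working session

There is one attempt and no reset: what is moved stays moved. The work goes in short steps, each a Python script; the robot and the scene stay as the last script left them, time stands still between calls to the robot, and variables do not carry over. Pictures are saved under pics/ and viewed, at most 10 in all, crops included, and the job is handed in when it is done.

```bash
ls; mkdir -p pics; cat > h.py <<'E'
import numpy as np, cv2
from plant import bot, get_image, order, look_for, tip_of
def world(im, px, z=None):
    """pixel -> world, with known height z, or by the depth map"""
    u = cv2.undistortPoints(np.array([[px]], float), im["mtx"], np.array(im["D"], float))[0,0]
    T = np.array(im["extrinsics"]); d = T[:3,:3] @ [u[0], u[1], 1]; o = T[:3,3]
    if z is not None: return o + d*(z-o[2])/d[2]
    c, r = np.round(px).astype(int); w = im["z_map"][max(r-2,0):r+3, max(c-2,0):c+3]; w = w[w>0]
    return o + d*np.median(w) if w.size else None
def save(im, name): cv2.imwrite(f"pics/{name}.png", im["color"][:,:,::-1])
E
python3 - <<'E'
from h import *
np.set_printoptions(precision=1, suppress=True)
Z=dict(pen=0,gate_hinge=226,bar_pivot=195,thumb_tab=226,latch_post=0,catch_mid=186)
for n in ("top","side"):
    im=get_image(n); save(im,n); print(n, im["extrinsics"][:3,3])
    for q,z in Z.items():
        for r in tip_of(q,im)[:2]: print(q, r["p"], r["pixel"], world(im,r["pixel"],z), world(im,r["pixel"]))
print(bot.state())
E
```

```text
pics
top [ 362.8    3.7 1420.1]
gate_hinge 0.82 [250.8, 237.2] [558.2 184.3 226. ] [567.  192.4 172.1]
gate_hinge 0.32 [470.2, 308.4] [ 359.8 -367.2  226. ] [ 359.2 -435.8    4.9]
bar_pivot 0.88 [287.8, 249.4] [527.5  91.  195. ] [526.   90.3 205.8]
thumb_tab 0.77 [327.6, 262.6] [486.  -12.7 226. ] [484.1 -12.5 244.9]
latch_post 0.7 [356.0, 231.4] [ 603.2 -106.4    0. ] [575.4 -93.7 164.4]
catch_mid 0.9 [357.9, 219.4] [604.2 -98.5 186. ] [601.6 -97.3 199.4]
catch_mid 0.74 [481.4, 230.8] [ 562.9 -425.2  186. ] [ 589.1 -481.4   24.4]
side [ 320.6 1024.6  939.7]
pen 0.57 [300.2, 295.0] [590.1  46.7   0. ] [543.7 214.9 161.7]
gate_hinge 0.79 [297.8, 266.6] [557.2 184.5 226. ] [630.9 -77.    3.9]
bar_pivot 0.72 [299.4, 295.5] [535.5 251.7 195. ] [545.6 215.4 160. ]
bar_pivot 0.68 [316.1, 257.7] [530.4 100.6 195. ] [528.1 110.7 203.1]
thumb_tab 0.6 [339.0, 227.5] [491.3  -7.7 226. ] [490.9  -5.3 227.6]
latch_post 0.97 [306.0, 262.2] [ 612. -110.    0.] [606.4 -88.2  18.1]
catch_mid 0.9 [304.6, 215.6] [ 614.  -102.5  186. ] [ 613.6 -100.8  187.1]
{'clock': 0.7, 'joint_positions': array([-1.4,  0.1,  1.4, -0. ,  1.7, -0.1]), 'qd': array([-0., -0.,  0.,  0.,  0., -0.]), 'tau': array([ -0. , -35.2, -31.3,  -0. ,  -0. ,  -0. ]), 'tool_pos': array([ 151.4, -528.8,  231.4]), 'orientation': array([ 1. ,  0.1, -0. ,  0. ]), 'contact_force': array([ 0.3, -0.1, -0. ]), 'torque': array([-0., -0.,  0.]), 'finger_force': 0.0, 'opening': 0.9994552159757999}
```

View pics/top.png

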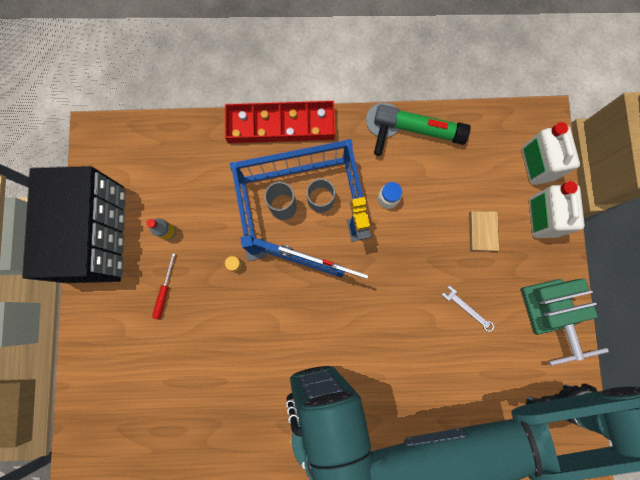

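View pics/side.png

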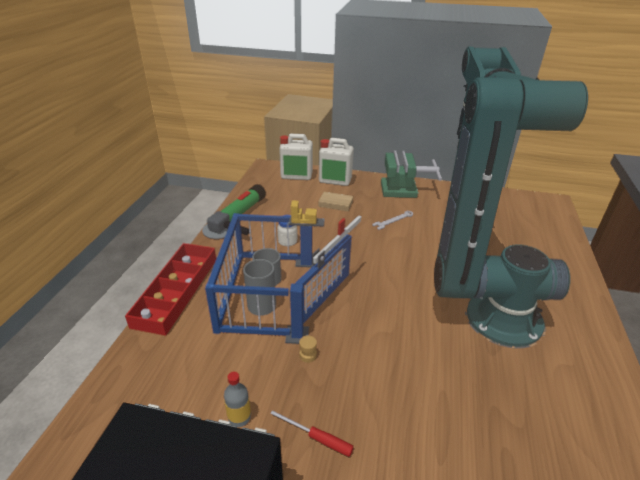

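The top view shows the gate open about 0.5 rad, with the hinge at (251,240), the tab at (328,263) and the yellow striker at (360,215). The side view agrees, and the path to the tab is clear. The distances from pivot to tab and from hinge to striker roughly match the given sizes. Next I'll take a closer look with the wrist camera.

```bash
cat >> h.py <<'E'
from scipy.spatial.transform import Rotation as R
np.set_printoptions(precision=2, suppress=True)
TOOL = np.array([[0,1,0],[1,0,0],[0,0,-1.]])
def pose(hinge, yaw, phi=0., h=16., flip=1, up=0.):
    """TCP pose holding the tab: gate frame yaw (pen yaw - gate angle), bar lift phi, TCP h above the bar's middle"""
    G = R.from_euler("z", yaw); B = G*R.from_euler("x", -phi)
    p = np.r_[hinge[:2],0] + G.apply([0,-100,195]) + B.apply([0,-115,h]) + [0,0,up]
    return p, (B*R.from_matrix(TOOL@np.diag([flip,flip,1]))).as_quat()
E
python3 - <<'E'
from h import *
for f in (1,-1):
    p,q=pose((564.6,189.5),-.2,flip=f); p=np.array([500,-30,440.]); print(f,p,bot.ik(p,q))
    for yaw in (-.37,.15): print(bot.ik(*pose((564.6,189.5),yaw,flip=f)))
f=1 if bot.ik(p,pose((0,0),-.2,flip=1)[1]) is not None and abs(bot.ik(p,pose((0,0),-.2,flip=1)[1])[5])<1.8 else -1
print("flip",f)
bot.movep([500,-30,440],pose((0,0),-.2,flip=f)[1])
im=get_image("wrist"); save(im,"w1"); print(im["extrinsics"],bot.state()["clock"])
for q,z in dict(gate_hinge=226,bar_pivot=195,thumb_tab=226,catch_mid=186).items():
    for r in tip_of(q,im)[:2]: print(q, r["p"], r["pixel"], world(im,r["pixel"],z), world(im,r["pixel"]))
E
```

```text
1 [500. -30. 440.] [-0.17  0.03  1.01 -0.    2.1   0.03]
[-0.14 -0.05  1.55 -0.    1.64  0.23]
[-0.13  0.2   1.29 -0.    1.66 -0.28]
-1 [500. -30. 440.] None
None
None
flip 1
[[  0.98  -0.19  -0.06 515.46]
 [ -0.2   -0.93  -0.3   44.18]
 [ -0.     0.3   -0.95 583.33]
 [  0.     0.     0.     1.  ]] 3.0417
thumb_tab 0.7 [305.4, 176.7] [486.14 -14.05 226.  ] [488.04 -10.28 249.18]
thumb_tab 0.43 [445.8, 235.9] [600.4  -92.92 226.  ] [ 606.26 -102.38  201.36]
catch_mid 0.96 [443.8, 235.6] [ 607.93 -107.54  186.  ] [ 604.36 -101.68  201.33]
```

View pics/w1.png

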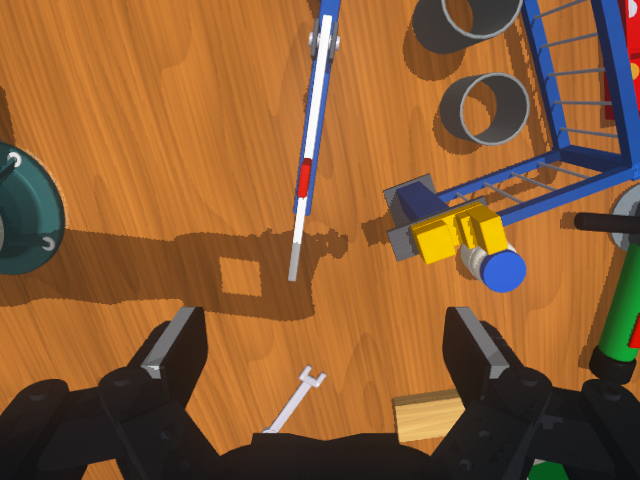

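The wrist view is clear. The bar runs from the pivot at (323,38) to its tip at (293,278), with the red tab at (304,178). The striker's front lip is at about (433,243), its slot at about (457,233), and the end stop at about (487,230). Now I'll extract the bar line and the striker profile from depth.

```bash
python3 - <<'E'
from h import *
im=get_image("wrist"); T=im["extrinsics"]
hsv=cv2.cvtColor(im["color"],cv2.COLOR_RGB2HSV)
v,u=np.mgrid[:480,:640]; n=cv2.undistortPoints(np.c_[u.ravel(),v.ravel()].astype(float)[:,None],im["mtx"],np.array(im["D"],float))[:,0]
z=im["z_map"].ravel(); P=(np.c_[n,np.ones(len(n))]*z[:,None])@T[:3,:3].T+T[:3,3]; P=P.reshape(480,640,3); ok=im["z_map"]>0
def pca(X):
    c=X.mean(0); return c,np.linalg.svd(X-c,full_matrices=False)[2][0]
H,S,V=hsv[...,0],hsv[...,1],hsv[...,2]; Z=P[...,2]
bar=ok&(S<60)&(V>120)&(abs(Z-204)<6)&(u>270)&(u<345)&(v<300)
X=P[bar]; c,d=pca(X[:,:2]); print("bar",bar.sum(),c,d,"yaw",np.arctan2(-d[0],d[1])%np.pi, "z",np.median(X[:,2]),"ends",X[X[:,1].argmin()],X[X[:,1].argmax()])
red=ok&((H<6)|(H>174))&(S>150)&(V>90)&(Z>206)&(u>280)&(u<330); X=P[red]
t=X[X[:,2]>240]; print("tab top",red.sum(),len(t),t.mean(0),t.min(0),t.max(0))
blue=ok&(H>100)&(H<125)&(S>120)&(abs(Z-171)<8)&(u>430)&(v<260)
# pen side rail (right wall) : from post to back corner
X=P[blue]; 
yel=ok&(H>20)&(H<35)&(S>150)&(Z>180)&(u>390)&(u<520); Y=P[yel]
rect=cv2.minAreaRect(Y[(Y[:,2]>196)&(Y[:,2]<204)][:,:2].astype(np.float32)); print("lips rect",rect)
rect=cv2.minAreaRect(Y[(Y[:,2]>220)][:,:2].astype(np.float32)); print("stop rect",rect, np.median(Y[Y[:,2]>220][:,2]))
ti=get_image("top"); a,b=world(ti,(238,164),172),world(ti,(349,145),172); print("pen back",a,b,"yaw",np.arctan2(-(a-b)[0],(a-b)[1]))
np.savez("y.npz",Y=Y)
for psi in (.12,.14,.15,.16,.18):
    s=Y@[np.cos(psi),np.sin(psi),0]; 
    h,e=np.histogram(s[abs(Y[:,2]-200)<4],bins=np.arange(s.min()//1,s.max()+1,2)); print(psi,e[0],h)
E
```

```text
bar 2138 [497.08  17.96] [-0.34 -0.94] yaw 2.7923118274696055 z 205.21706164166105 ends [ 452.06 -116.68  205.14] [528.02 113.68 203.74]
tab top 361 315 [486.11 -12.4  248.78] [478.68 -26.33 240.61] [493.3    0.36 251.15]
lips rect ((616.486083984375, -105.52873992919922), (74.01960754394531, 34.15251541137695), 10.197233200073242)
stop rect ((643.6536254882812, -100.40605163574219), (19.892345428466797, 34.151145935058594), 10.504751205444336) 227.41207705018905
pen back [774.11 226.41 172.  ] [818.65 -83.71 172.  ] yaw 0.14265294242909513
0.12 561.0 [28 70 66 68 66 65 71 65 69 67 66 68 69 69 69 67 28  0  0  0  0  0  7 58
 72 68 72 62 18  7  8  7  5  6  7  7  4  1]
0.14 558.0 [52 69 66 68 66 68 65 69 69 67 68 67 69 67 70 62  9  0  0  0  0  0 16 77
 65 66 73 54  8  5  8  7  5  7  7  6  4  1]
0.15 556.0 [52 67 66 67 67 69 67 66 68 67 69 66 69 69 68 65  9  0  0  0  0  0 16 74
 68 64 74 55  6  7  8  7  5  6  7  7  4  1]
0.16 554.0 [52 69 66 65 66 69 66 67 70 64 68 68 70 68 69 65  9  0  0  0  0  0 15 73
 70 66 70 57  6  7  7  7  5  7  7  6  5  1]
0.18 550.0 [57 67 68 64 67 68 67 69 68 66 66 70 66 67 72 65  4  0  0  0  0  0 21 74
 67 68 67 52  8  7  6  8  5  7  6  6  6  1]
```

```bash
cat >> h.py <<'E'
HINGE=np.array([559.6,189.6]); SLOT=0.195
def go(yaw,phi,v=60,**k): bot.line_to(*pose(HINGE,yaw,phi,**k),v=v)
def force(yaw):
    """outside force in gate axes (across, along towards hinge, up)"""
    return R.from_euler("z",-yaw).apply(bot.state()["contact_force"])
E
python3 - <<'E'
from h import *
y0=-.349
bot.movep(*pose(HINGE,y0,up=70)); go(y0,0,v=120)
print("F0",force(y0),bot.state()["tool_pos"])
bot.clamp(25); s=bot.state(); print("grip",force(y0),s["opening"],s["finger_force"],s["clock"])
go(y0,.07,v=40); print(force(y0)); go(y0,.13,v=40); bot.hold(.1); print("lifted",force(y0),bot.state()["clock"])
im=get_image("wrist"); save(im,"w2")
E
```

```text
F0 [-0.63  0.36  0.17] [486.83 -12.59 212.32]
grip [-0.39 -0.48  0.73] 0.09043680786089148 30.02513587474823 5.4417
[-0.65 -2.23  0.6 ]
lifted [-2.01 -0.58 -1.  ] 6.2167
```

View pics/w2.png

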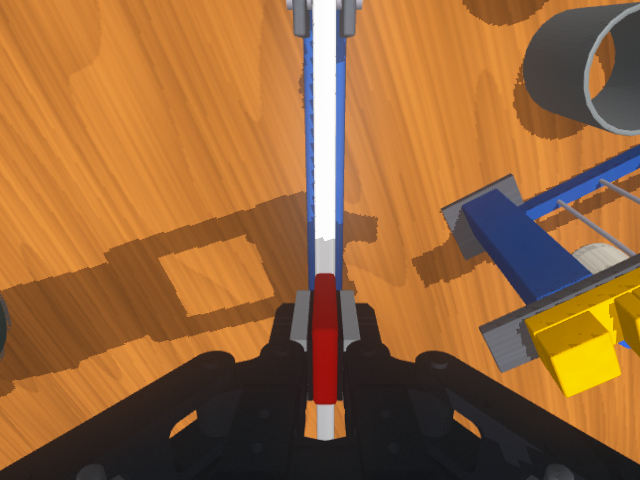

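The tab is held squarely between the pads at (325,340) and the bar is lifted with small forces. Next: swing until the bar is over the rear part of the front lip, then lower it until it touches.

```bash
python3 - <<'E'
from h import *
y1=SLOT-.045
for y in np.linspace(-.349,y1,7)[1:]:
    go(y,.13,v=70); print(round(y,3),force(y))
bot.hold(.2); f0=force(y1); print("free",f0,bot.state()["clock"])
for phi in np.arange(.105,.05,-.004):
    go(y1,phi,v=15); f=force(y1); print(round(phi,3),f)
    if f[2]-f0[2]>1.5: break
print(bot.state()["clock"])
im=get_image("wrist"); save(im,"w3")
E
```

```text
-0.266 [-0.4  -1.15 -2.46]
-0.183 [ 0.9  -1.53 -2.24]
-0.099 [-0.05 -1.69 -1.89]
-0.016 [ 0.17 -0.66 -2.19]
0.067 [ 0.2   0.34 -2.7 ]
0.15 [ 0.13  0.59 -3.2 ]
free [ 0.49  0.47 -3.81] 8.8667
0.105 [-0.2   1.02 -3.89]
0.101 [-1.46  0.58 -3.25]
0.097 [ 0.39  0.97 -2.64]
0.093 [-2.02  1.44 -3.49]
0.089 [-1.81  1.64 -3.95]
0.085 [-1.03  2.61 -3.14]
0.081 [-1.96  3.68 -4.3 ]
0.077 [-2.    3.66 -3.  ]
0.073 [-1.41  4.65 -2.34]
0.069 [-2.51  6.26 -1.03]
11.4583
```

View pics/w3.png

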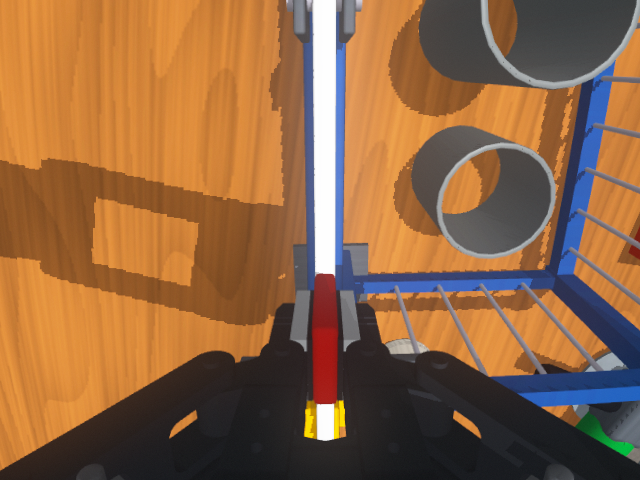

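The bar is over the front lip, with the yellow visible at (325,420) on both sides of it. Contact came at φ≈0.07, as drawn. Now I'll slide it back in small steps, feeling for the loss of support.

```bash
python3 - <<'E'
from h import *
phi=.066; y=SLOT-.045; log=[]
go(y,phi,v=15); bot.hold(.1); f1=force(y); print("pressed",f1)
for k in range(20):
    y+=.004; go(y,phi,v=20); bot.hold(.1); f=force(y); print(round(y,3),f)
    if f[2]<-3.0 or f[2]>6 or abs(f[0])>8: break
print(bot.state()["clock"])
E
```

```text
pressed [-1.94  5.35 -0.02]
0.154 [-4.13  5.3   0.81]
0.158 [-4.42  6.51  1.1 ]
0.162 [-3.87  6.61  0.76]
0.166 [-4.94  6.14 -0.08]
0.17 [-4.21  6.15  1.02]
0.174 [-3.24  6.58 -0.19]
0.178 [-4.07  5.62  1.32]
0.182 [-3.23  5.35  0.75]
0.186 [-3.06  5.76  0.01]
0.19 [-3.08  4.41  0.53]
0.194 [-1.02  3.81 -1.1 ]
0.198 [-0.28  4.19 -0.54]
0.202 [-0.9  5.8 -0.9]
0.206 [-2.2   4.8   0.62]
0.21 [-4.38  5.87  0.69]
0.214 [-7.44  6.24  0.36]
0.218 [-9.94  6.07  1.69]
17.8083
```

The support drops away from about 0.192, and the bar is blocked across from about 0.208. That matches the 5 mm play in the slot. I'll centre at 0.200 and lower it.

```bash
python3 - <<'E'
from h import *
y=.200
go(y,.066,v=20); bot.hold(.1); print(force(y))
for phi in np.arange(.060,-.001,-.006):
    go(y,phi,v=25); f=force(y); print(round(phi,3),f)
    if f[2]>4: break
bot.hold(.2); print(force(y),bot.state()["clock"])
E
```

```text
[-1.49  4.77 -0.86]
0.06 [-1.62  4.92 -0.56]
0.054 [-0.43  4.62 -0.87]
0.048 [-0.82  5.48 -0.64]
0.042 [-1.52  5.28 -0.78]
0.036 [-0.42  6.01 -0.11]
0.03 [-1.39  5.73 -1.45]
0.024 [-1.21  5.74 -1.17]
0.018 [ 0.53  5.71 -1.4 ]
0.012 [-2.08  5.11 -1.41]
0.006 [-0.36  4.63 -1.95]
0.0 [-0.43  5.93  0.2 ]
[-0.95  5.49 -0.22] 21.2
```

It went down with no resistance. Release, rise and check.

```bash
python3 - <<'E'
from h import *
y=.200
bot.open_gripper(); bot.hold(.3); bot.line_to(pose(HINGE,y,up=150)[0],v=120)
p,q=pose(HINGE,y,up=215); bot.line_to(p-[30,-20,0],q,v=150)
im=get_image("wrist"); save(im,"w4"); print(bot.state()["clock"],bot.state()["contact_force"])
for k in ("thumb_tab","catch_mid","bar_pivot"):
    for r in tip_of(k,im)[:1]: print(k,r["p"],r["pixel"],world(im,r["pixel"]))
n=cv2.undistortPoints(np.argwhere(np.ones((480,640)))[:,::-1].astype(float)[:,None],im["mtx"],np.array(im["D"],float))[:,0]
T=im["extrinsics"]; P=((np.c_[n,np.ones(len(n))]*im["z_map"].reshape(-1,1))@T[:3,:3].T+T[:3,3]).reshape(480,640,3)
hsv=cv2.cvtColor(im["color"],cv2.COLOR_RGB2HSV); Z=P[...,2]
m=(hsv[...,1]<60)&(hsv[...,2]>110)&(Z>195)&(Z<240)
L=R.from_euler("z",-y).apply(P[m]-np.r_[HINGE,0])
for a in range(-330,-90,20):
    w=L[(L[:,1]>a)&(L[:,1]<=a+20)&(abs(L[:,0])<15)]
    if len(w)>5: print(a+10,len(w),np.median(w,0))
E
```

```text
24.325 [ 0.59 -0.04 -0.05]
thumb_tab 0.82 [356.4, 224.9] [600.79 -14.8  249.26]
catch_mid 0.85 [341.1, 296.9] [ 608.94 -103.2   201.46]
bar_pivot 0.81 [353.3, 85.3] [577.54  91.67 205.62]
-320 108 [  -0.35 -317.94  205.38]
-300 148 [  -1.06 -300.05  205.49]
-280 169 [  -0.69 -279.68  205.3 ]
-260 176 [  -1.07 -259.99  205.32]
-240 77 [  -3.07 -246.06  205.46]
-200 142 [  -1.2  -196.31  205.21]
-180 208 [  -0.81 -180.09  205.31]
-160 216 [  -1.01 -159.49  205.25]
-140 231 [  -0.8  -139.77  205.21]
-120 284 [  -0.95 -118.01  205.67]
-100 584 [  -1.29 -100.22  205.6 ]
```

View pics/w4.png

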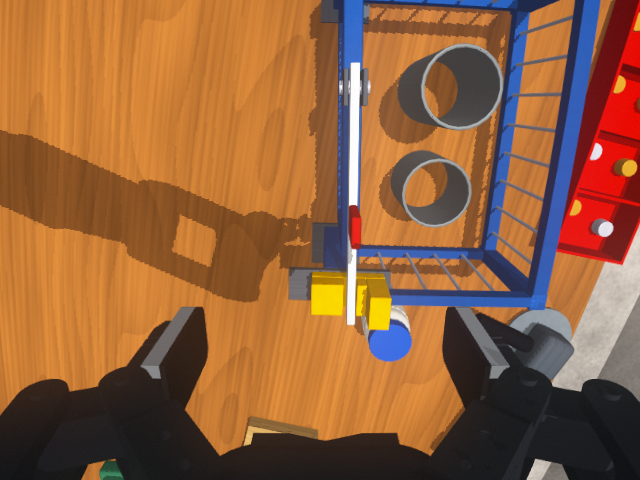

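The bar runs straight and level (top at 205 mm along its whole length, the same as when it was on its rest). At (351,295) it lies between the front lip and the rear lip, and the pipes and jar are where they were. Handing in.

```bash
python3 -c "
from h import *
print(order.finish_job(), bot.state()['clock'])"
```

```text
the job is handed in; nothing more can be done
the job is handed in; nothing more can be done
```

The gate is shut with the latch bar lying level, fully down in the striker's slot; the robot is clear and the job was handed in just after 24 s on the robot's clock (limit 54 s).

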